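Fold back the reorder flag of the restocked hanging plates

ROBOT

A 7-joint arm with a two-finger parallel gripper is mounted at the origin on the work surface. World frame = base frame: x ahead of the robot, y to its left, z up, the work surface at z = 0. Lengths are in m, angles in rad, forces in N, time in s.
With the tool pointing down it reaches from about 0.35 to 0.9 m from the base axis. Payload 8.1 kg.
Tool frame: the origin (TCP) lies on the centre line of the jaws, within the pads' length; the fingertips stand 22 mm ahead of it and the grasp point (between the pads) lies 3 mm ahead of it; z points along the fingers, y is the direction in which the jaws open and shut (so a half turn about z gives the same grasp; the last joint's range is limited). The gripper opens to 92 mm and grips with 3 to 60 N. Pads are 19 mm wide; open, the fingers measure 130 mm over their backs; the gripper's body (75 mm by 190 mm) begins 47 mm behind the grasp point.
Start: joints at [1.13, 0.434, 0.025, 1.573, -0.012, 1.134, -0.075], TCP at [0.207, -0.59, 0.249] pointing down, gripper open.
Joint ranges: [-2.62, 2.62], [-0.44, 2.09], [-1.27, 1.32], [0.08, 2.57], [-1.32, 4.46], [0.12, 2], [-2.74, 2.74]. Speed limits (rad/s): [2.22, 2.22, 3.01, 3.01, 3.14, 3.14, 3.14].

INTERFACE

Orientations are given as a rotation vector (axis times angle).
In Python, from cell import arm gives the robot as it stands.
- The arm moves only by the shell command python3 -m pendant 'ROWS' [FORCE]. ROWS is JSON, a list that holds one entry, the list of rows, each a list of 7 numbers: the shift along the tool's x, y, z in units of 0.04 m (1.0 is 0.04 m), then the turn, a rotation vector about the tool's x, y, z in units of 0.08 rad (1.0 is 0.08 rad), then the closure, from 0 (fully open) to 1 (shut). In form: [[[tx, ty, tz, ax, ay, az, fingers], ...]]. A call has 1 to 20 rows; each row shifts and turns the commanded pose from where the row before left it, along the tool's axes as they then stand; what a row does not reach is not made up. A row lasts 1/12 s, in which the tool goes at most 41.7 mm and 7.16 degrees, less where a joint would pass 70% of its speed; a pose out of reach is approached as far as the arm can. A call with a number of a shift or a turn outside -1 to 1 is refused whole. A call with a gripper value outside its range is refused whole. The fingers move at their own pace and stop on an object; FORCE is the grip in N (left out, the last holds). Time passes only in rows, so rows that do not move let the fingers close. It gives the time, the measured TCP pose, the force and the opening at its end, in the units of the state.
- arm.observe(): the state, without advancing time (a new reading comes with each control period).
- arm.get_image(name): name is "scene" or "top" or "wrist"; returns a dict with "img" (384x512x3 uint8, red, green, blue), "z_map" (384x512 float32, m along the optical axis (not along the pixel's ray), 0 where there is no reading), "K" (3x3 intrinsics, pixels), "R" (3x3) and "t" (3): a world point X has camera coordinates R X + t. Camera axes: x right, y down, z forward; pixel columns grow to the right and rows downward; lengths in m; the calibration is good to about 2 mm. A picture is of the moment at which its call begins.
- arm.sign_off(): hands the job in, once; it reports no verdict.
The state is a dict: "clock": time; "joints": joint angles; "dq": joint speeds; "joint_efforts": joint torques, N m; "position": TCP position; "ee_rot": TCP orientation; "force": force on the tool from outside, world axes, zero at the start; "ft_torque": the same for the moment, N m; "width": opening from 0.0 (shut) to 1.0 (fully open).
Only numpy, scipy, OpenCV 4.12 (cv2) and the standard library are available. Lean on these libraries where they do the work, as an engineer would, in place of code of your own. Each camera call takes 0.05 s, during which the arm holds its last target.

TASK

The oval brass hanging plates in the open drawer have been restocked, but the reorder flag of their compartment still sticks out over the drawer front. Without gripping it, push that one flag up with a fingertip and right over its pivot, until it lies flat on the rail inside the drawer and shows its other face. Leave the other flags and everything else as they are, and be gentle with it.

Things in the scene. Friction and masses are not known exactly. Their poses are not given: they have to be found in the camera images.
- flag0 (a joint): angle of reorder flag 0, rad: 0 = lying level, sticking out over the drawer front; pi/2 = upright; pi (its stop) = folded over, flat on the rail inside the drawer. Stiff pin: the flag stays at whatever angle it is left; about 0.6 N at its free edge moves it. Starts between 0 and 0.3.
- flag1 (a joint): angle of reorder flag 1, rad: 0 = lying level, sticking out over the drawer front; pi/2 = upright; pi (its stop) = folded over, flat on the rail inside the drawer. Stiff pin: the flag stays at whatever angle it is left; about 0.6 N at its free edge moves it. Starts between 0 and 0.3.
- flag2 (a joint): angle of reorder flag 2, rad: 0 = lying level, sticking out over the drawer front; pi/2 = upright; pi (its stop) = folded over, flat on the rail inside the drawer. Stiff pin: the flag stays at whatever angle it is left; about 0.6 N at its free edge moves it. Starts between 0 and 0.3.
- flag3 (a joint): angle of reorder flag 3, rad: 0 = lying level, sticking out over the drawer front; pi/2 = upright; pi (its stop) = folded over, flat on the rail inside the drawer. Stiff pin: the flag stays at whatever angle it is left; about 0.6 N at its free edge moves it. Starts folded back (about pi) as its compartment is stocked; shows what a folded flag looks like.
- pivot0 (a point): middle of flag 0's fixed pivot pin, 81 mm above the table, above the inner edge of the drawer front. Axes of all pivots: x level, into the drawer, away from the robot; y along the pin to the robot's left; z up. Each flag is a wooden leaf 32 mm wide (along y) and 5 mm thick, centred on the pin's height, with its free edge 48 mm from the pin; at angle 0 it points along -x.
- pivot1 (a point): middle of flag 1's fixed pivot pin, 81 mm above the table, above the inner edge of the drawer front. Same axes; 125 mm along +y from pivot0. The drawer front (x -16 to 0 mm, top edge 78 mm above the table) carries the leaf; the other 32 mm overhang it with open space beneath, down to the table. The rail inside (x 0 to 52 mm) is also 78 mm above the table.
- pivot2 (a point): middle of flag 2's fixed pivot pin, 81 mm above the table, above the inner edge of the drawer front. Same axes; 250 mm along +y from pivot0. Straight behind each flag, x 52 to 150 mm and y -59 to 59 mm from its pivot, is its compartment: floor 20 mm above the table, walls rising 36 mm above the floor. Nothing in or behind the drawer, up to 250 mm behind the pins, stands above 85 mm.
- pivot3 (a point): middle of flag 3's fixed pivot pin, 81 mm above the table, above the inner edge of the drawer front. Same axes; 375 mm along +y from pivot0. Two drawer knobs, 26 mm across and 24 mm long, stand on the drawer front 40 mm above the table, midway between flags 0 and 1 and between 2 and 3.
- flag0_edge (a point): middle of the free edge of flag 0; moves with it (out, its upper face bears a dark lozenge; the other face bears a dark ring; its own x axis points along the leaf to the pin; its own z is up when the flag is out)
- flag1_edge (a point): middle of the free edge of flag 1; moves with it (out, its upper face bears a dark lozenge; the other face bears a dark ring; its own x axis points along the leaf to the pin; its own z is up when the flag is out)
- flag2_edge (a point): middle of the free edge of flag 2; moves with it (out, its upper face bears a dark lozenge; the other face bears a dark ring; its own x axis points along the leaf to the pin; its own z is up when the flag is out)
- flag3_edge (a point): middle of the free edge of flag 3; moves with it (out, its upper face bears a dark lozenge; the other face bears a dark ring; its own x axis points along the leaf to the pin; its own z is up when the flag is out)
- plate1: brass oval hanging plate, 66 x 40 mm, 4 mm thick with a small ring lug, lying flat; origin under its centre. It lies in compartment 0, 1 or 2, within 35 mm of its middle; that compartment's flag is the one to flip
- plate2: second oval hanging plate, same kind, beside the first
- strap1: brass strap hanger, a narrow straight strip 84 x 16 mm with a D-shaped ring at one end, lying flat in another of compartments 0 to 2; origin under the middle
- strap2: second strap hanger beside it
- corner1: gilt plaster ornament corner, L shape 62 x 62 mm, 24 mm high, in the remaining one of compartments 0 to 2; origin under the middle
- wedge1: wooden corner key 55 x 24 x 15 mm in compartment 3
- wedge2: second corner key in compartment 3
- glue: glue bottle 60 mm across, 150 mm high, standing on the table at the robot's right
- mallet: wooden mallet lying on the table at the right, 65 mm high
- moulding: length of moulding 360 x 30 x 28 mm lying on the table at the left

How it is judged:
By the outcome, as a careful person would: the job done as asked, in the order asked, and still so for the second after the job is handed in, with the robot touching nothing.
It also fails if it takes over 58 s, if anything falls off the work surface, if the arm or the gripper's body presses on something with over 40 N, if the wrist force passes 120 N, or if a joint passes its speed limit or range.

## Working session

There is one attempt and no reset: what is moved stays moved. The work goes in short steps, Python scripts to look and compute and a shell command to move; the robot and the scene stay as the last step left them, time stands still between calls to the robot, and variables do not carry over. Pictures are saved under pics/ and viewed, and the job is handed in when it is done.

```bash
mkdir -p pics; ls; python3 - <<'E'
from cell import arm
import cv2
s=arm.observe()
print({k:s[k] for k in('clock','position','ee_rot','force','width')})
for n in('scene','top','wrist'):
    d=arm.get_image(n); cv2.imwrite(f'pics/{n}0.png',d['img'][:,:,::-1])
    print(n,d['K'].tolist(),(-d['R'].T@d['t']).round(3),d['R'].round(2).tolist())
E
```

```text
pics
{'clock': 0.0, 'position': array([ 0.20693625, -0.58923553,  0.24794875]), 'ee_rot': array([-3.09538893e+00, -5.27825198e-01,  6.83671214e-04]), 'force': array([ 0.0047738 , -0.17974655, -0.96128692]), 'width': 1.0028236209721872}
scene [[456.4220656368352, 0.0, 267.0096119527903], [0.0, 456.4220656368352, 193.63757142737828], [0.0, 0.0, 1.0]] [1.419 0.106 1.441] [[-0.09, 1.0, -0.01], [0.84, 0.07, -0.54], [-0.54, -0.06, -0.84]]
top [[390.8345379683354, 0.0, 257.91266418935317], [0.0, 390.8345379683354, 194.09884143369828], [0.0, 0.0, 1.0]] [0.352 0.017 1.606] [[0.02, -1.0, 0.0], [-0.99, -0.02, -0.12], [0.12, 0.0, -0.99]]
wrist [[314.62640850922804, 0.0, 261.5262405575804], [0.0, 314.62640850922804, 192.99145668195717], [0.0, 0.0, 1.0]] [ 0.287 -0.561  0.385] [[0.33, -0.94, -0.0], [-0.9, -0.32, 0.31], [-0.29, -0.1, -0.95]]
```

View pics/scene0.png

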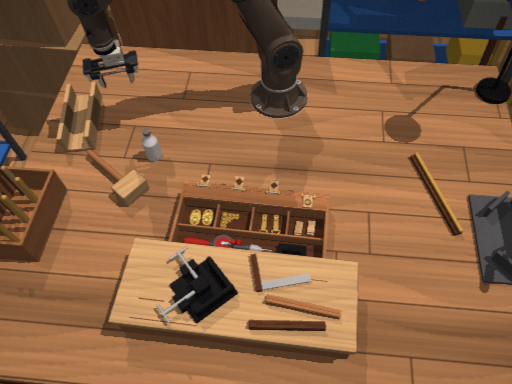

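View pics/top0.png

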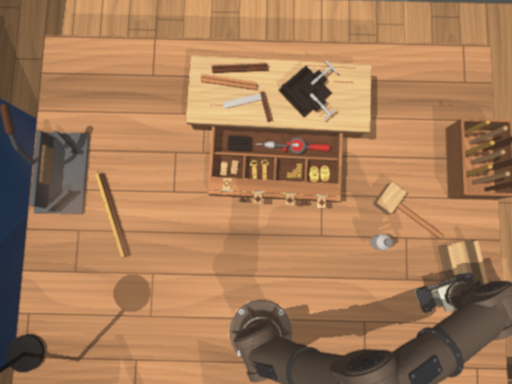

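View pics/wrist0.png

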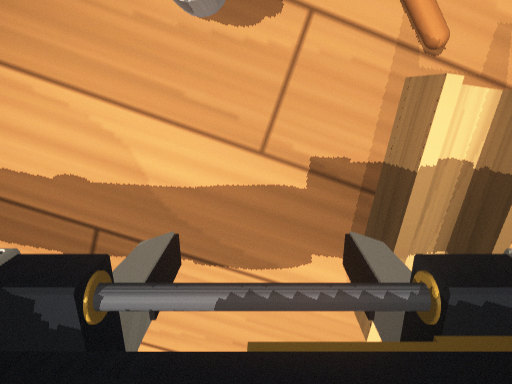

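The ovals seem to be in the rightmost compartment (0), at top ~(314/325,173) and scene ~(195/208,216). I'll enlarge both views to confirm.

```bash
python3 - <<'E'
import cv2,numpy as np
a=cv2.imread('pics/top0.png')[120:215,200:350]; b=cv2.imread('pics/scene0.png')[165:260,160:335]
a=cv2.resize(a,None,fx=4.2,fy=3,interpolation=2)[:285]; a=cv2.resize(cv2.imread('pics/top0.png')[145:215,200:350],None,fx=4,fy=4,interpolation=2)
b=cv2.resize(b[:75],None,fx=4,fy=4,interpolation=2)[:, :]
h=np.zeros((580,700,3),np.uint8);h[:280,:600]=a;h[280:580,:700]=b
cv2.imwrite('pics/zoom0.png',h)
E
```

```text
(no output)
```

View pics/zoom0.png

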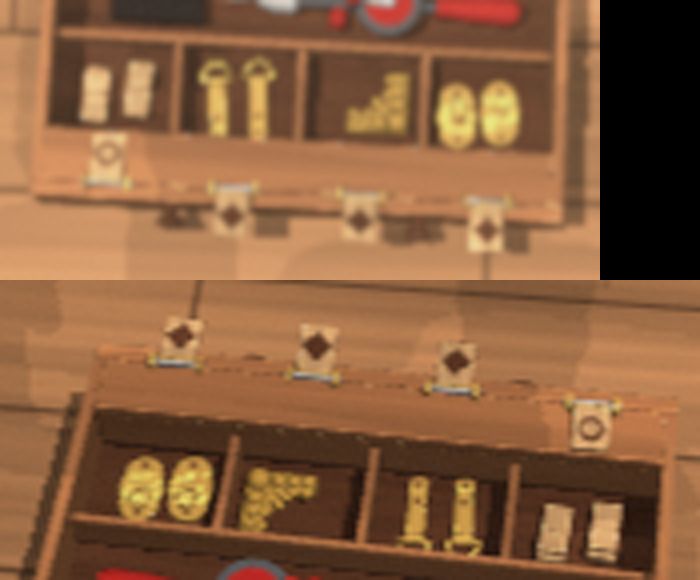

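Clear: the ovals are in compartment 0 (far right, flag with lozenge at top ~(321,202)); L corner in 1, straps in 2. Now measure the flags.

```bash
cat > h.py <<'E'
import numpy as np,cv2
from cell import arm
def cloud(n,lo=0.074,hi=0.16):
    d=arm.get_image(n);v,u=np.mgrid[:384,:512];z=d['z_map']
    P=(np.stack([u,v,np.ones_like(u)],-1)@np.linalg.inv(d['K']).T)*z[...,None]
    return d,(P-d['t'])@d['R']
def ray(d,u,v,z):
    c=-d['R'].T@d['t'];r=d['R'].T@np.linalg.solve(d['K'],[u,v,1]);return c+r*(z-c[2])/r[2]
E
python3 - <<'E'
from h import *
rois={'top':(180,215,210,340),'scene':(170,215,190,325)}
for n in('top','scene'):
    d,W=cloud(n);hsv=cv2.cvtColor(d['img'],cv2.COLOR_RGB2HSV)
    r0,r1,c0,c1=rois[n]
    m=np.zeros((384,512),np.uint8)
    m[r0:r1,c0:c1]=1
    m2=((hsv[...,1]<120)&(hsv[...,2]>140)&(m>0)).astype(np.uint8)
    k,l,st,ce=cv2.connectedComponentsWithStats(m2)
    for i in range(1,k):
        if st[i,4]<15: continue
        q=W[l==i]; print(n,ce[i].round(1),st[i],'mean',q.mean(0).round(4),'min',q.min(0).round(3),'max',q.max(0).round(3),'ray81',ray(d,*ce[i],.081).round(4))
    # blue pins
    b=((d['img'][...,2].astype(int)>d['img'][...,0].astype(int)-5)&(m>0)&(hsv[...,2]>110)).astype(np.uint8)
    k,l,st,ce=cv2.connectedComponentsWithStats(b,connectivity=8)
    for i in range(1,k):
        if st[i,4]<3: continue
        print(n,'pin',ce[i].round(1),st[i][4],ray(d,*ce[i],.081).round(4))
E
```

```text
top [226.3 186.5] [220 180  13  12  90] mean [0.5638 0.1445 0.1003] min [0.352 0.017 0.073] max [0.592 0.17  1.606] ray81 [0.5663 0.1461 0.081 ]
top [257.9 193.6] [253 190  11   9  60] mean [0.5411 0.0209 0.0827] min [0.524 0.001 0.059] max [0.556 0.041 0.09 ] ray81 [0.5413 0.0209 0.081 ]
top [289.5 195.2] [285 192  10   8  55] mean [ 0.534  -0.1008  0.1116] min [ 0.352 -0.121  0.073] max [0.551 0.017 1.606] ray81 [ 0.5379 -0.1031  0.081 ]
top [321.  200.3] [316 194  11  15 105] mean [ 0.5212 -0.2277  0.0763] min [ 0.494 -0.261 -0.003] max [ 0.546 -0.206  0.094] ray81 [ 0.5207 -0.2269  0.081 ]
top [256.9 201.7] [253 199   9   5  26] mean [0.5095 0.024  0.0785] min [ 0.503  0.008 -0.005] max [0.521 0.039 0.093] ray81 [0.5092 0.0241 0.081 ]
top [289.2 202.7] [286 200   8   5  26] mean [ 0.5067 -0.1016  0.0942] min [ 0.501 -0.117  0.088] max [ 0.517 -0.089  0.099] ray81 [ 0.508  -0.1026  0.081 ]
scene [309.1 195.6] [303 195  11   4  17] mean [0.55   0.1534 0.0847] min [0.541 0.132 0.075] max [0.557 0.167 0.092] ray81 [0.5477 0.1536 0.081 ]
```

```bash
python3 - <<'E'
from h import *
d=arm.get_image('top')
P=np.array([ray(d,u,v,.081) for u,v in[(321.5,195.3),(290.2,193.3),(258.3,191.5),(226.5,190.5)]]);print(P.round(4),np.linalg.norm(np.diff(P,axis=0),axis=1))
d=arm.get_image('scene')
S=np.array([ray(d,160+x/4,165+(y-280)/4,.081) for x,y in[(176,363),(313,377),(454,389),(593,406)]]);print(S.round(4),np.linalg.norm(np.diff(S,axis=0),axis=1))
for Q in(P,S):
  v=Q[3]-Q[0];print('yaw',np.arctan2(-v[0],v[1]))
s=arm.observe();R=cv2.Rodrigues(s['ee_rot'])[0];print(R.round(3),s['position'])
E
```

```text
[[ 0.5404 -0.2289  0.081 ]
 [ 0.5454 -0.1059  0.081 ]
 [ 0.5495  0.0197  0.081 ]
 [ 0.5504  0.1449  0.081 ]] [0.12315948 0.1256153  0.12518555]
[[ 0.5378 -0.2235  0.081 ]
 [ 0.5422 -0.099   0.081 ]
 [ 0.5441  0.0274  0.081 ]
 [ 0.5515  0.1509  0.081 ]] [0.1246311  0.12638106 0.12368272]
yaw -0.02666573692845366
yaw -0.036586163339668416
[[ 0.944  0.331 -0.   ]
 [ 0.331 -0.944  0.   ]
 [-0.    -0.    -1.   ]] [ 0.2070608 -0.5895919  0.2485567]
```

Top and scene agree within ~6 mm: pivot0 ≈ (0.539,-0.226), spacing ~125 mm as required, yaw ≈ -0.03. Raise, close the fingers, align yaw.

```bash
python3 -m pendant '[[[0,0,-1,0,0,0.9,1],[0,0,-1,0,0,0.9,1],[0,0,-0.5,0,0,0.9,1],[0,0,0,0,0,0.9,1],[0,0,0,0,0,0.9,1],[0,0,0,0,0,0,1],[0,0,0,0,0,0,1]]]' 10
python3 -m pendant '[[[0.5,-0.8,0,0,0,0,1],[0.5,-0.8,0,0,0,0,1],[0.5,-0.8,0,0,0,0,1],[0.5,-0.8,0,0,0,0,1],[0.5,-0.8,0,0,0,0,1],[0.5,-0.8,0,0,0,0,1],[0.5,-0.8,0,0,0,0,1],[0,-0.8,0,0,0,0,1],[0,-0.8,0,0,0,0,1],[0,-0.8,0,0,0,0,1],[0,-0.8,0,0,0,0,1],[0,0,0,0,0,0,1],[0,0,0,0,0,0,1]]]'
```

```text
clock: 0.93
position: [0.2071, -0.5895, 0.3486]
ee_rot: [-3.141, 0.031, 0.0]
force: [-0.3, -0.4, -1.5]
width: 0.538
clock: 2.02
position: [0.355, -0.2395, 0.3489]
ee_rot: [3.141, -0.026, 0.0]
force: [0.1, -1.0, 0.6]
width: 0.002
```

```bash
python3 - <<'E'
from h import *
d,W=cloud('wrist');cv2.imwrite('pics/w1.png',d['img'][:,:,::-1])
np.savez('/tmp/w1.npz',W=W,img=d['img'],K=d['K'],R=d['R'],t=d['t'])
print(arm.observe()['joints'].round(2))
E
```

```text
[ 0.6   0.04 -0.13  1.84  0.01  1.26 -1.13]
```

View pics/w1.png

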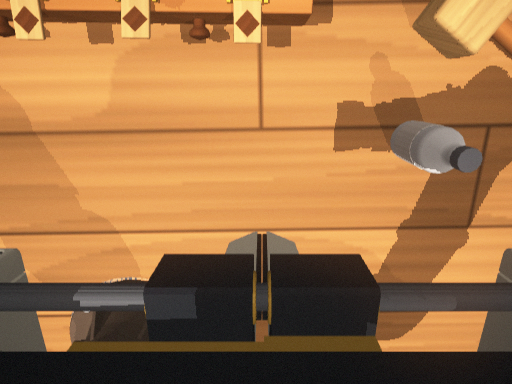

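Wrist view: flag 0 leaf spans columns 233–261, free edge at row ~41; bottle well to the right (430,145). Tilt the tool 0.8 rad forward.

```bash
python3 -m pendant '[[[0,0,0,0,1,0,1],[0,0,0,0,1,0,1],[0,0,0,0,1,0,1],[0,0,0,0,1,0,1],[0,0,0,0,1,0,1],[0,0,0,0,1,0,1],[0,0,0,0,1,0,1],[0,0,0,0,1,0,1],[0,0,0,0,1,0,1],[0,0,0,0,1,0,1],[0,0,0,0,0,0,1],[0,0,0,0,0,0,1]]]'
python3 - <<'E'
from h import *
d,W=cloud('wrist');cv2.imwrite('pics/w2.png',d['img'][:,:,::-1])
s=arm.observe();print(s['joints'].round(2),cv2.Rodrigues(s['ee_rot'])[0].round(3))
hsv=cv2.cvtColor(d['img'],cv2.COLOR_RGB2HSV)
np.savez('/tmp/w2.npz',W=W,img=d['img'],K=d['K'],R=d['R'],t=d['t'])
E
```

```text
clock: 3.07
position: [0.3541, -0.2414, 0.3481]
ee_rot: [2.888, -0.036, 1.216]
force: [0.7, 0.1, -0.3]
width: 0.003
[ 0.57 -0.25  0.3   2.35 -0.9   0.66 -0.09] [[ 0.699 -0.023  0.715]
 [-0.016 -1.    -0.016]
 [ 0.715 -0.    -0.699]]
```

View pics/w2.png

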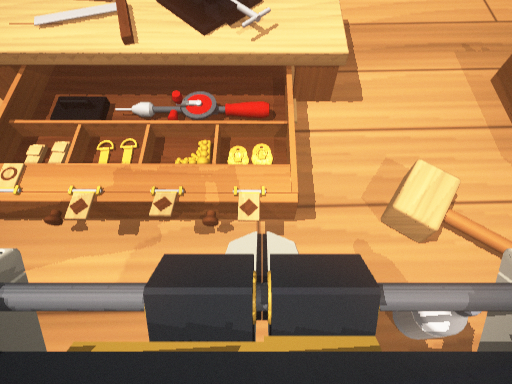

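Flag 0's pin runs from (235,190) to (267,190), its free edge at row ~219; ovals behind it at (238–262,155). Measure.

```bash
python3 - <<'E'
import numpy as np,cv2
z=np.load('/tmp/w2.npz');W=z['W'];d=dict(K=z['K'],R=z['R'],t=z['t'])
from h import ray
img=z['img'];cv2.imwrite('pics/w2z.png',cv2.resize(img[165:235,0:290,::-1],None,fx=2.7,fy=5,interpolation=2))
P0=ray(d,251,190,.081);P1=ray(d,168.5,189.5,.081);P2=ray(d,86,189.5,.081)
print(P0,P1,P2,np.linalg.norm(P0-P1),np.linalg.norm(P1-P2),'yaw',np.arctan2(-(P2-P0)[0],(P2-P0)[1]))
for r in range(184,226,3): print(r,W[r,243].round(3),W[r,256].round(3),img[r,243])
print([W[r,c].round(3).tolist() for r,c in((205,78),(205,164),(155,238))])
E
```

```text
[ 0.54274366 -0.22888988  0.081     ] [ 0.54684376 -0.10289811  0.081     ] [0.5500843  0.02332426 0.081     ] 0.1260584670745077 0.12626395958850525 yaw -0.029096577767679096
184 [ 0.554 -0.217  0.08 ] [ 0.555 -0.237  0.078] [249 179  94]
187 [ 0.549 -0.217  0.079] [ 0.549 -0.237  0.08 ] [249 181  96]
190 [ 0.542 -0.217  0.084] [ 0.541 -0.237  0.084] [245 236 224]
193 [ 0.536 -0.217  0.084] [ 0.536 -0.236  0.084] [255 243 135]
196 [ 0.531 -0.217  0.084] [ 0.53  -0.236  0.085] [255 242 166]
199 [ 0.527 -0.217  0.083] [ 0.526 -0.236  0.084] [253 229 146]
202 [ 0.521 -0.217  0.085] [ 0.521 -0.236  0.084] [253 229 143]
205 [ 0.516 -0.217  0.085] [ 0.516 -0.236  0.085] [144  82  43]
208 [ 0.511 -0.217  0.086] [ 0.51  -0.236  0.086] [143  80  42]
211 [ 0.506 -0.217  0.085] [ 0.506 -0.236  0.085] [211 149  90]
214 [ 0.502 -0.217  0.084] [ 0.501 -0.236  0.085] [252 228 145]
217 [ 0.497 -0.217  0.085] [ 0.496 -0.236  0.086] [252 227 146]
220 [ 0.493 -0.217  0.081] [ 0.493 -0.236  0.082] [203 149  86]
223 [ 0.521 -0.212  0.002] [ 0.521 -0.235  0.002] [238 172  99]
[[0.521, 0.025, 0.087], [0.515, -0.103, 0.094], [0.647, -0.204, 0.024]]
```

View pics/w2z.png

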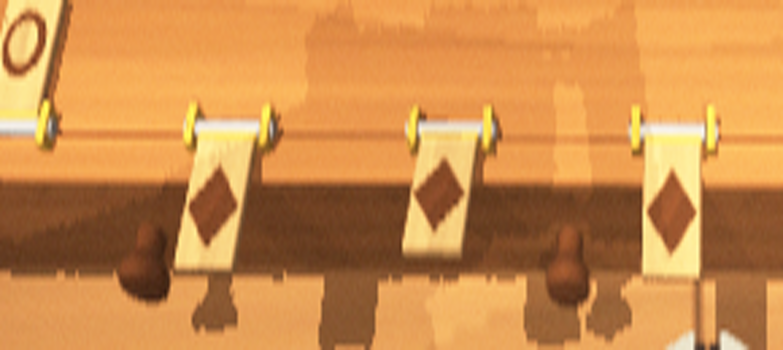

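pivot0 ≈ (0.5415,-0.227,0.081), free edge at x 0.4935 (48 mm away, heights 0.081–0.086 as expected, angle ≈0.03). Descend in front of it.

```bash
python3 -m pendant '[[[-0.4,-0.03,0.62,0,0,0,1],[-0.4,-0.03,0.62,0,0,0,1],[-0.4,-0.03,0.62,0,0,0,1],[-0.4,-0.03,0.62,0,0,0,1],[-0.4,-0.03,0.62,0,0,0,1],[-0.4,-0.03,0.62,0,0,0,1],[-0.4,-0.03,0.62,0,0,0,1],[0,0,0,0,0,0,1],[0,0,0,0,0,0,1]]]'
python3 - <<'E'
from h import *
s=arm.observe();print(s['joints'].round(2),cv2.Rodrigues(s['ee_rot'])[0].round(3))
for n in('wrist','scene'): cv2.imwrite(f'pics/{n}3.png',arm.get_image(n)['img'][:,:,::-1])
E
```

```text
clock: 3.87
position: [0.3815, -0.2448, 0.2744]
ee_rot: [2.83, -0.011, 1.265]
force: [-0.3, 0.3, 0.3]
width: 0.002
[-0.19 -0.24  0.96  2.52 -1.28  0.36  0.39] [[ 0.667 -0.024  0.745]
 [ 0.011 -0.999 -0.041]
 [ 0.745  0.035 -0.666]]
```

View pics/wrist3.png

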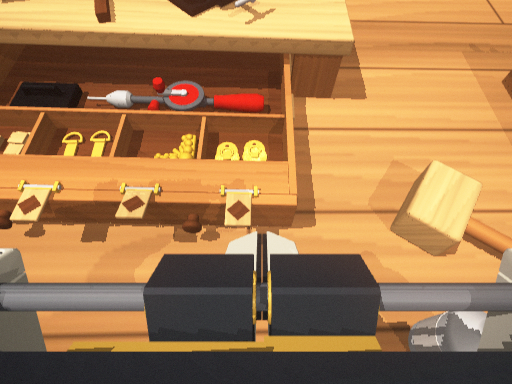

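View pics/scene3.png

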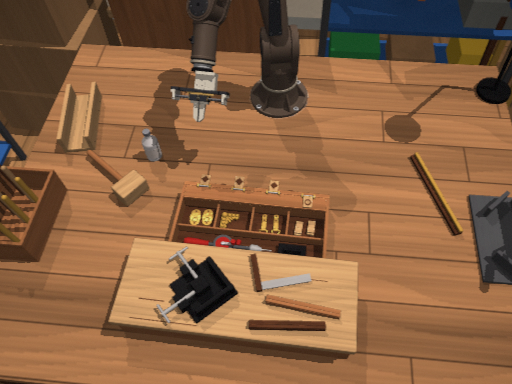

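The low, close-in pose runs into joint limits (j4 2.52, j5 -1.28). I'll move forward first and ease the tilt to ~37°.

```bash
python3 -m pendant '[[[0.24,-0.07,0.27,0,-0.5,0,1],[0.24,-0.07,0.27,0,-0.5,0,1],[0.24,-0.07,0.24,0,-0.5,0,1],[0.24,-0.07,0.24,0,-0.5,0,1],[0.24,-0.07,0.24,0,-0.5,0,1],[0,0,0,0,0,0,1],[0,0,0,0,0,0,1]]]'
python3 - <<'E'
from h import *
s=arm.observe();print(s['joints'].round(2),cv2.Rodrigues(s['ee_rot'])[0].round(3))
E
```

```text
clock: 4.55
position: [0.4494, -0.2355, 0.2688]
ee_rot: [2.942, -0.027, 0.971]
force: [0.1, -0.1, 0.6]
width: 0.003
[ 0.01 -0.04  0.56  2.32 -0.78  0.38 -0.35] [[ 0.804 -0.03   0.594]
 [-0.003 -0.999 -0.047]
 [ 0.595  0.036 -0.803]]
```

```bash
python3 -m pendant '[[[0,0,0,0.18,0,0.13,1],[0,0,0,0.18,0,0.13,1],[-0.38,0,0.52,0,0,0,1],[-0.38,0,0.52,0,0,0,1],[-0.38,0,0.52,0,0,0,1],[-0.38,0,0.52,0,0,0,1],[0,0,0,0,0,0,1],[0,0,0,0,0,0,1]]]'
python3 - <<'E'
from h import *
s=arm.observe();print(s['joints'].round(2),cv2.Rodrigues(s['ee_rot'])[0].round(3))
E
```

```text
clock: 5.22
position: [0.4487, -0.2374, 0.2159]
ee_rot: [2.971, -0.039, 0.971]
force: [-0.0, 0.2, -0.0]
width: 0.001
[ 0.27  0.09  0.36  2.37 -1.23  0.38  0.13] [[ 0.807 -0.028  0.59 ]
 [-0.019 -1.    -0.023]
 [ 0.591  0.007 -0.807]]
```

```bash
python3 -m pendant '[[[-0.2,-0.02,0.3,0,0,0,1],[-0.2,-0.02,0.3,0,0,0,1],[-0.2,-0.02,0.3,0,0,0,1],[-0.2,-0.02,0.3,0,0,0,1],[-0.2,-0.02,0.3,0,0,0,1],[0,0,0,0,0,0,1]]]'
python3 - <<'E'
from h import *
s=arm.observe();print(s['joints'].round(2),cv2.Rodrigues(s['ee_rot'])[0].round(3))
E
```

```text
clock: 5.72
position: [0.448, -0.2379, 0.1793]
ee_rot: [2.974, -0.026, 0.936]
force: [-0.7, 0.3, -0.5]
width: 0.006
[ 0.92  0.2  -0.38  2.36 -1.31  0.22  0.23] [[ 0.82  -0.023  0.572]
 [-0.009 -1.    -0.028]
 [ 0.573  0.018 -0.819]]
```

Joint 5/6 limits bind at this tilt. A 25° tilt is still plenty (the finger's sloped face lifts the edge), so ease back.

```bash
python3 -m pendant '[[[0,0,-0.2,0,-0.6,0,1],[0,0,-0.2,0,-0.6,0,1],[0,0,0,0,-0.6,0,1],[0,0,0,0,-0.4,0,1],[0,0,0,0,0,0,1],[0,0,0,0,0,0,1]]]'
python3 - <<'E'
from h import *
s=arm.observe();print(s['joints'].round(2),cv2.Rodrigues(s['ee_rot'])[0].round(3))
E
```

```text
clock: 6.22
position: [0.4463, -0.2343, 0.1886]
ee_rot: [3.031, -0.015, 0.753]
force: [-0.5, 0.0, 0.3]
width: 0.002
[ 0.59  0.15 -0.06  2.29 -0.68  0.34 -0.45] [[ 0.884 -0.013  0.468]
 [-0.005 -1.    -0.02 ]
 [ 0.468  0.016 -0.884]]
```

```bash
python3 -m pendant '[[[-0.2,-0.02,0.37,0,0,0,1],[-0.2,-0.02,0.37,0,0,0,1],[-0.2,-0.02,0.37,0,0,0,1],[-0.2,-0.02,0.37,0,0,0,1],[-0.2,-0.02,0.37,0,0,0,1],[0,0,0,0,0,0,1],[0,0,0,0,0,0,1]]]'
python3 - <<'E'
from h import *
s=arm.observe();print(s['joints'].round(2),cv2.Rodrigues(s['ee_rot'])[0].round(3))
E
```

```text
clock: 6.8
position: [0.4445, -0.2329, 0.1111]
ee_rot: [3.037, -0.021, 0.747]
force: [0.2, -0.4, -0.1]
width: 0.006
[ 0.79  0.33 -0.32  2.35 -1.22  0.12  0.12] [[ 0.886 -0.017  0.464]
 [-0.01  -1.    -0.017]
 [ 0.464  0.011 -0.886]]
```

```bash
python3 -m pendant '[[[0,0,0,-0.33,-0.37,0.63,1],[0,0,0,-0.33,-0.37,0.63,1],[0,0,0,-0.33,-0.37,0.63,1],[0,0,0,0,0,0,1],[0,0,0,0,0,0,1]]]'
python3 - <<'E'
from h import *
s=arm.observe();print(s['joints'].round(2),cv2.Rodrigues(s['ee_rot'])[0].round(3))
E
```

```text
clock: 7.22
position: [0.4463, -0.2312, 0.111]
ee_rot: [3.026, -0.185, 0.648]
force: [-0.3, 0.5, 0.6]
width: 0.007
[ 0.4   0.3   0.07  2.35 -1.03  0.16 -0.24] [[ 0.906 -0.125  0.405]
 [-0.108 -0.992 -0.066]
 [ 0.41   0.016 -0.912]]
```

```bash
python3 -m pendant '[[[0,0,0,0,-0.6,0,1],[0,0,0,0,-0.6,0,1],[0,0,0,0,-0.6,0,1],[-0.08,0,0.3,0,0,0,1],[-0.08,0,0.3,0,0,0,1],[-0.08,0,0.3,0,0,0,1],[0,0,0,0,0,0,1],[0,0,0,0,0,0,1]]]'
python3 - <<'E'
from h import *
s=arm.observe();print(s['joints'].round(2),cv2.Rodrigues(s['ee_rot'])[0].round(3))
E
```

```text
clock: 7.88
position: [0.4458, -0.2335, 0.0722]
ee_rot: [3.072, -0.2, 0.45]
force: [0.2, 0.1, 0.6]
width: 0.004
[ 0.2   0.4   0.3   2.3  -0.85  0.26 -0.44] [[ 0.95  -0.131  0.283]
 [-0.123 -0.991 -0.048]
 [ 0.287  0.011 -0.958]]
```

Good: 16.5° tilt, at z=0.072, clear of limits. Move forward to just short of the free edge.

```bash
python3 -m pendant '[[[0.25,-0.06,0.09,0,0,0,1],[0.25,-0.06,0.09,0,0,0,1],[0.2,-0.06,0.07,0,0,0,1],[0,0,0,0,0,0,1],[0,0,0,0,0,0,1]]]'
python3 - <<'E'
from h import *
s=arm.observe();print(s['joints'].round(2),cv2.Rodrigues(s['ee_rot'])[0].round(3),s['force'])
d,W=cloud('wrist');cv2.imwrite('pics/w5.png',d['img'][:,:,::-1])
d=arm.get_image('scene');cv2.imwrite('pics/s5.png',cv2.resize(d['img'][100:260,120:340,::-1],None,fx=3.5,fy=3.5,interpolation=2))
E
```

```text
clock: 8.3
position: [0.4783, -0.2291, 0.071]
ee_rot: [3.071, -0.194, 0.451]
force: [-1.0, -0.4, -0.1]
width: 0.003
[ 0.13  0.44  0.34  2.25 -0.84  0.28 -0.5 ] [[ 0.95  -0.128  0.285]
 [-0.119 -0.992 -0.049]
 [ 0.289  0.013 -0.957]] [-0.98457862 -0.4424946  -0.14309147]
```

View pics/w5.png

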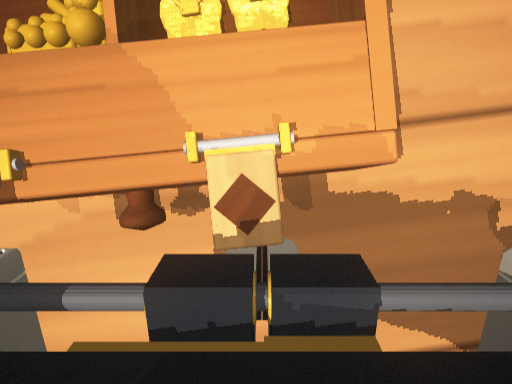

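View pics/s5.png

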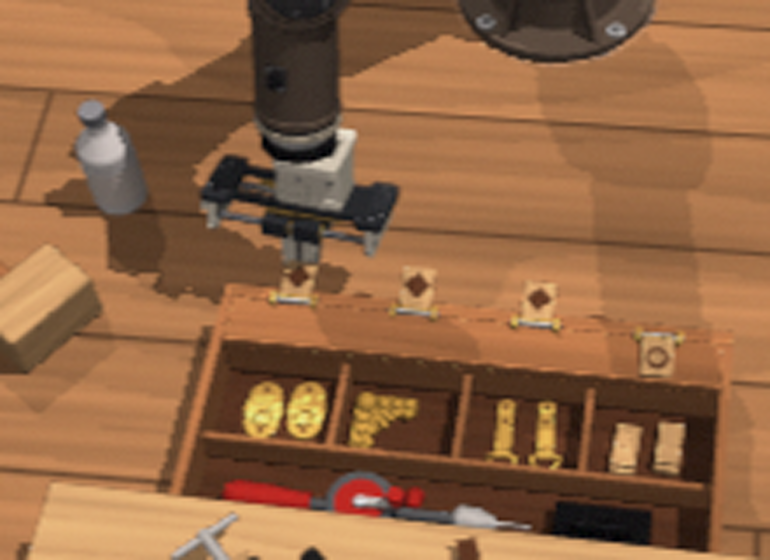

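Wrist view: flag 0 at columns 207–283, finger (262) ~5 mm right of its centre and just under/behind its free edge at row ~248. Start lifting slowly, up-and-forward.

```bash
python3 -m pendant '[[[0.08,-0.01,-0.065,0,0,0,1],[0.08,-0.01,-0.065,0,0,0,1],[0.08,-0.01,-0.065,0,0,0,1],[0.08,-0.01,-0.065,0,0,0,1],[0.08,-0.01,-0.065,0,0,0,1],[0.08,-0.01,-0.065,0,0,0,1],[0.08,-0.01,-0.065,0,0,0,1],[0.08,-0.01,-0.065,0,0,0,1]]]'
python3 - <<'E'
from h import *
s=arm.observe();print(s['joints'].round(2),s['force'])
d,W=cloud('wrist');cv2.imwrite('pics/w6.png',d['img'][:,:,::-1])
E
```

```text
clock: 9.07
position: [0.4858, -0.2287, 0.0947]
ee_rot: [3.076, -0.206, 0.429]
force: [-14.4, -1.4, -3.2]
width: 0.005
[ 0.01  0.41  0.47  2.21 -0.74  0.38 -0.61] [-14.42539558  -1.42721878  -3.17657425]
```

View pics/w6.png

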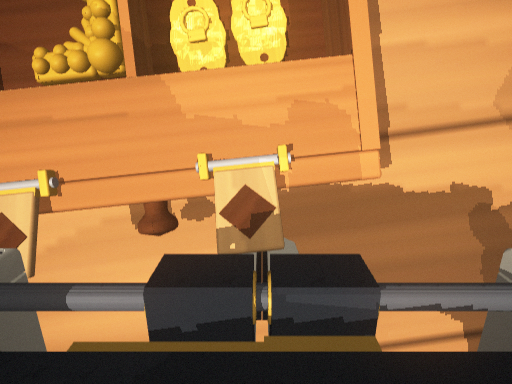

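The horizontal force reached 14 N – too much. Back off straight away and check the flag's angle.

```bash
python3 -m pendant '[[[-0.3,0,-0.1,0,0,0,1],[-0.1,0,-0.05,0,0,0,1],[0,0,0,0,0,0,1],[0,0,0,0,0,0,1]]]'
python3 - <<'E'
from h import *
s=arm.observe();print(s['joints'].round(2),s['force'],cv2.Rodrigues(s['ee_rot'])[0].round(3))
d,W=cloud('wrist');cv2.imwrite('pics/w7.png',d['img'][:,:,::-1])
for c in(232,250,270):
  print(c,[(r,W[r,c].round(3).tolist()) for r in range(150,262,10)])
print('finger',[(r,c,W[r,c].round(3).tolist()) for r in(240,246,250,256) for c in (240,262,268,285)])
E
```

```text
clock: 9.45
position: [0.4796, -0.2263, 0.0997]
ee_rot: [3.071, -0.197, 0.452]
force: [0.6, 0.5, 0.5]
width: 0.006
[ 0.02  0.39  0.46  2.23 -0.75  0.36 -0.59] [0.63039236 0.53906434 0.52402162] [[ 0.95  -0.13   0.285]
 [-0.121 -0.991 -0.049]
 [ 0.289  0.013 -0.957]]
232 [(150, [0.542, -0.218, 0.085]), (160, [0.537, -0.218, 0.088]), (170, [0.531, -0.217, 0.092]), (180, [0.526, -0.217, 0.097]), (190, [0.521, -0.217, 0.101]), (200, [0.516, -0.216, 0.103]), (210, [0.512, -0.216, 0.105]), (220, [0.507, -0.216, 0.109]), (230, [0.503, -0.215, 0.11]), (240, [0.496, -0.213, 0.094]), (250, [0.492, -0.213, 0.103]), (260, [0.501, -0.219, 0.162])]
250 [(150, [0.541, -0.228, 0.086]), (160, [0.536, -0.227, 0.088]), (170, [0.53, -0.227, 0.093]), (180, [0.525, -0.226, 0.097]), (190, [0.52, -0.226, 0.101]), (200, [0.515, -0.225, 0.105]), (210, [0.511, -0.225, 0.108]), (220, [0.506, -0.224, 0.109]), (230, [0.487, -0.219, -0.0]), (240, [0.494, -0.222, 0.092]), (250, [0.491, -0.222, 0.103]), (260, [0.5, -0.224, 0.161])]
270 [(150, [0.54, -0.239, 0.085]), (160, [0.534, -0.238, 0.089]), (170, [0.529, -0.23
[... 158 characters left out ...]
.11]), (230, [0.485, -0.235, 0.0]), (240, [0.493, -0.232, 0.094]), (250, [0.49, -0.231, 0.104]), (260, [0.522, -0.23, 0.255])]
finger [(240, 240, [0.495, -0.217, 0.093]), (240, 262, [0.493, -0.228, 0.089]), (240, 268, [0.493, -0.231, 0.093]), (240, 285, [0.492, -0.24, 0.093]), (246, 240, [0.493, -0.217, 0.098]), (246, 262, [0.491, -0.228, 0.096]), (246, 268, [0.491, -0.231, 0.1]), (246, 285, [0.49, -0.239, 0.1]), (250, 240, [0.492, -0.217, 0.104]), (250, 262, [0.49, -0.228, 0.101]), (250, 268, [0.49, -0.23, 0.104]), (250, 285, [0.489, -0.239, 0.105]), (256, 240, [0.501, -0.221, 0.159]), (256, 262, [0.488, -0.227, 0.105]), (256, 268, [0.489, -0.23, 0.109]), (256, 285, [0.499, -0.235, 0.159])]
```

View pics/w7.png

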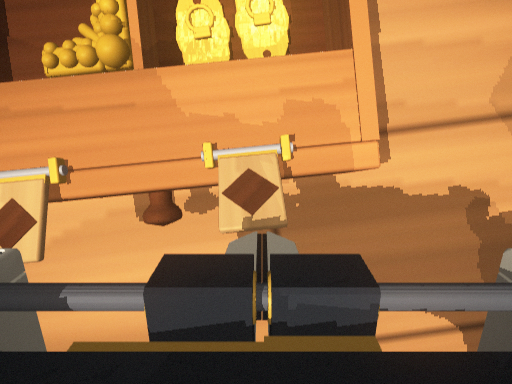

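The flag has already risen to ~36° (upper face slopes from z 0.085 at the pin to 0.110 at its edge x≈0.504) and the force is gone. The jam came from advancing faster than rising; now I'll tilt slightly more, tuck the tip under, and lift mainly vertically.

```bash
python3 -m pendant '[[[0,0,0,0,0.75,0,1],[0,0,0,0,0.75,0,1],[0.1,0.02,0.01,0,0,0,1],[0.1,0.02,0.01,0,0,0,1],[0.09,0,0,0,0,0,1],[0,0,0,0,0,0,1],[0,0,0,0,0,0,1]]]'
python3 - <<'E'
from h import *
s=arm.observe();print(s['joints'].round(2),s['force'],cv2.Rodrigues(s['ee_rot'])[0].round(3))
E
```

```text
clock: 10.08
position: [0.4921, -0.2285, 0.1028]
ee_rot: [3.038, -0.189, 0.61]
force: [-0.3, -0.2, 0.2]
width: 0.008
[ 0.22  0.36  0.22  2.27 -0.95  0.22 -0.38] [-0.33263252 -0.15247391  0.22718957] [[ 0.915 -0.127  0.382]
 [-0.112 -0.992 -0.06 ]
 [ 0.387  0.012 -0.922]]
```

```bash
python3 -m pendant '[[[0.055,0,-0.067,0,0,0,1],[0.055,0,-0.067,0,0,0,1],[0.055,0,-0.067,0,0,0,1]]]'; python3 -m pendant '[[[0.055,0,-0.067,0,0,0,1],[0.055,0,-0.067,0,0,0,1],[0.055,0,-0.067,0,0,0,1],[0,0,0,0,0,0,1]]]'
python3 - <<'E'
from h import *
s=arm.observe();print(s['joints'].round(2),s['force'])
d,W=cloud('wrist');cv2.imwrite('pics/w8.png',d['img'][:,:,::-1])
for c in(240,255):
  print(c,[(r,W[r,c].round(3).tolist()) for r in range(150,262,10)])
E
```

```text
clock: 10.33
position: [0.4939, -0.2286, 0.1128]
ee_rot: [3.04, -0.191, 0.61]
force: [-0.2, 0.4, 0.1]
width: 0.002
clock: 10.67
position: [0.4972, -0.2294, 0.1233]
ee_rot: [3.039, -0.192, 0.612]
force: [-0.8, -0.6, 0.4]
width: 0.005
[ 0.12  0.33  0.34  2.25 -0.86  0.28 -0.48] [-0.79859618 -0.63083926  0.43536946]
240 [(150, [0.569, -0.225, 0.079]), (160, [0.562, -0.224, 0.079]), (170, [0.556, -0.223, 0.079]), (180, [0.55, -0.222, 0.077]), (190, [0.542, -0.222, 0.085]), (200, [0.535, -0.221, 0.096]), (210, [0.529, -0.221, 0.105]), (220, [0.523, -0.221, 0.115]), (230, [0.518, -0.221, 0.121]), (240, [0.513, -0.22, 0.12]), (250, [0.509, -0.22, 0.127]), (260, [0.511, -0.224, 0.186])]
255 [(150, [0.568, -0.234, 0.079]), (160, [0.561, -0.234, 0.079]), (170, [0.555, -0.233, 0.079]), (180, [0.548, -0.232, 0.078]), (190, [0.541, -0.231, 0.086]), (200, [0.534, -0.23, 0.097]), (210, [0.528, -0.23, 0.107]), (220, [0.522, -0.229, 0.115]), (230, [0.517, -0.228, 0.122]), (240, [0.512, -0.228, 0.119]), (250, [0.508, -0.227, 0.128]), (260, [0.505, -0.227, 0.138])]
```

View pics/w8.png

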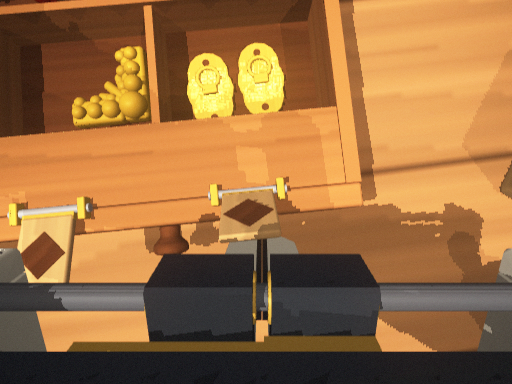

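Flag now at ~57° with under 1 N. Continue forward, to upright.

```bash
python3 -m pendant '[[[0.095,-0.01,0,0,0,0,1],[0.095,-0.01,0,0,0,0,1],[0.095,-0.01,0,0,0,0,1]]]'; python3 -m pendant '[[[0.095,-0.01,0,0,0,0,1],[0.095,-0.01,0,0,0,0,1],[0.095,-0.01,0,0,0,0,1],[0.095,-0.01,0,0,0,0,1],[0,0,0,0,0,0,1]]]'
python3 - <<'E'
from h import *
s=arm.observe();print(s['joints'].round(2),s['force'],cv2.Rodrigues(s['ee_rot'])[0].round(3))
d,W=cloud('wrist');cv2.imwrite('pics/w9.png',d['img'][:,:,::-1])
for c in(240,255):
  print(c,[(r,W[r,c].round(3).tolist()) for r in range(190,262,7)])
E
```

```text
clock: 10.97
position: [0.5075, -0.2296, 0.1269]
ee_rot: [3.039, -0.193, 0.61]
force: [-0.2, 0.1, 0.5]
width: 0.003
clock: 11.38
position: [0.5223, -0.2295, 0.1331]
ee_rot: [3.039, -0.192, 0.612]
force: [0.4, -0.3, 0.2]
width: 0.006
[ 0.05  0.35  0.4   2.19 -0.8   0.33 -0.56] [ 0.37613223 -0.25904728  0.16634096] [[ 0.915 -0.128  0.383]
 [-0.114 -0.992 -0.059]
 [ 0.387  0.011 -0.922]]
240 [(190, [0.569, -0.221, 0.079]), (197, [0.564, -0.22, 0.079]), (204, [0.559, -0.22, 0.079]), (211, [0.555, -0.219, 0.078]), (218, [0.55, -0.219, 0.08]), (225, [0.546, -0.221, 0.129]), (232, [0.542, -0.22, 0.124]), (239, [0.539, -0.22, 0.128]), (246, [0.536, -0.22, 0.133]), (253, [0.533, -0.22, 0.139]), (260, [0.537, -0.224, 0.197])]
255 [(190, [0.568, -0.231, 0.079]), (197, [0.563, -0.231, 0.079]), (204, [0.558, -0.23, 0.079]), (211, [0.553, -0.229, 0.079]), (218, [0.549, -0.229, 0.078]), (225, [0.545, -0.229, 0.129]), (232, [0.541, -0.228, 0.119]), (239, [0.538, -0.228, 0.127]), (246, [0.535, -0.228, 0.135]), (253, [0.532, -0.227, 0.14]), (260, [0.53, -0.227, 0.147])]
```

View pics/w9.png

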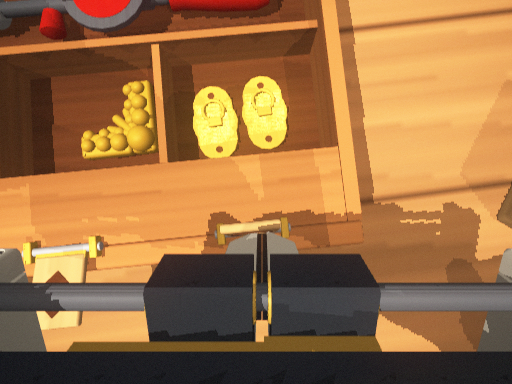

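Flag upright (top edge at x 0.546, z 0.129; ~92°), negligible force. Push it over along the arc.

```bash
python3 -m pendant '[[[0.068,-0.01,0.055,0,0,0,1],[0.068,-0.01,0.055,0,0,0,1],[0.068,-0.01,0.055,0,0,0,1],[0.068,-0.01,0.055,0,0,0,1],[0.068,-0.01,0.055,0,0,0,1]]]'; python3 -m pendant '[[[0.04,-0.01,0.08,0,0,0,1],[0.04,-0.01,0.08,0,0,0,1],[0.04,-0.01,0.08,0,0,0,1],[0.04,-0.01,0.08,0,0,0,1],[0.04,-0.01,0.08,0,0,0,1],[0,0,0,0,0,0,1]]]'
python3 - <<'E'
from h import *
s=arm.observe();print(s['joints'].round(2),s['force'],cv2.Rodrigues(s['ee_rot'])[0].round(3))
d,W=cloud('wrist');cv2.imwrite('pics/w10.png',d['img'][:,:,::-1])
for c in(235,285):
  print(c,[(r,W[r,c].round(3).tolist()) for r in range(190,262,7)])
E
```

```text
clock: 11.85
position: [0.5386, -0.2299, 0.1276]
ee_rot: [3.039, -0.193, 0.61]
force: [-0.4, 0.5, 0.1]
width: 0.002
clock: 12.35
position: [0.5523, -0.2295, 0.1156]
ee_rot: [3.04, -0.192, 0.61]
force: [0.0, -0.1, 0.3]
width: 0.006
[ 0.07  0.41  0.37  2.15 -0.84  0.31 -0.55] [ 0.04057768 -0.07361284  0.26049576] [[ 0.915 -0.128  0.382]
 [-0.114 -0.992 -0.059]
 [ 0.386  0.01  -0.922]]
235 [(190, [0.603, -0.215, 0.021]), (197, [0.593, -0.218, 0.078]), (204, [0.589, -0.218, 0.078]), (211, [0.584, -0.219, 0.104]), (218, [0.58, -0.218, 0.103]), (225, [0.576, -0.218, 0.101]), (232, [0.572, -0.217, 0.1]), (239, [0.569, -0.218, 0.109]), (246, [0.566, -0.218, 0.118]), (253, [0.563, -0.218, 0.123]), (260, [0.567, -0.223, 0.179])]
285 [(190, [0.598, -0.255, 0.02]), (197, [0.589, -0.249, 0.078]), (204, [0.585, -0.249, 0.079]), (211, [0.58, -0.248, 0.08]), (218, [0.576, -0.247, 0.079]), (225, [0.572, -0.247, 0.078]), (232, [0.568, -0.246, 0.078]), (239, [0.566, -0.243, 0.11]), (246, [0.563, -0.242, 0.117]), (253, [0.56, -0.241, 0.124]), (260, [0.565, -0.237, 0.18])]
```

View pics/w10.png

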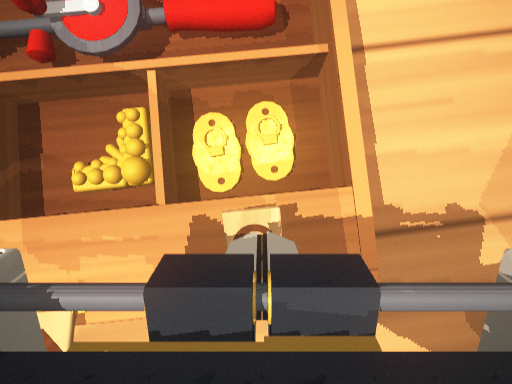

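About 150°, ring face coming into view. Slide out along the leaf and then press gently straight down, watching force.

```bash
python3 -m pendant '[[[0.07,-0.01,0.056,0,0,0,1],[0.07,-0.01,0.056,0,0,0,1],[0.07,-0.01,0.056,0,0,0,1],[0.07,-0.01,0.056,0,0,0,1],[0,0,0,0,0,0,1]]]'; python3 -m pendant '[[[-0.015,0,0.035,0,0,0,1],[-0.015,0,0.035,0,0,0,1],[0,0,0,0,0,0,1]]]';  python3 -m pendant '[[[-0.01,0,0.023,0,0,0,1],[0,0,0,0,0,0,1]]]'
```

```text
clock: 12.82
position: [0.5667, -0.2298, 0.1121]
ee_rot: [3.039, -0.192, 0.611]
force: [-1.0, -0.1, 0.4]
width: 0.005
clock: 13.07
position: [0.5656, -0.2299, 0.1088]
ee_rot: [3.039, -0.193, 0.61]
force: [1.1, 0.8, 0.6]
width: 0.006
clock: 13.23
position: [0.5656, -0.23, 0.108]
ee_rot: [3.039, -0.193, 0.61]
force: [0.3, -0.1, -0.2]
width: 0.004
```

```bash
python3 -m pendant '[[[-0.01,0,0.023,0,0,0,1],[0,0,0,0,0,0,1]]]';  python3 -m pendant '[[[-0.01,0,0.023,0,0,0,1],[0,0,0,0,0,0,1]]]'
```

```text
clock: 13.4
position: [0.5659, -0.23, 0.1074]
ee_rot: [3.039, -0.193, 0.611]
force: [-1.4, 0.8, 5.0]
width: 0.005
clock: 13.57
position: [0.566, -0.2301, 0.1068]
ee_rot: [3.039, -0.193, 0.613]
force: [-4.8, 2.1, 12.0]
width: 0.006
```

Firm contact at the stop (5→12 N). Lift off and look.

```bash
python3 -m pendant '[[[0.06,0,-0.14,0,0,0,1],[0.12,0,-0.28,0,0,0,1],[0.2,0,-0.5,0,0,0,1],[0.1,0,-0.8,0,0,0,1],[0,0,-0.9,0,0,0,1],[0,0,-0.9,0,0,0,1],[0,0,-0.9,0,0,0,1],[0,0,-0.9,0,0,0,1],[0,0,0,0,0,0,1],[0,0,0,0,0,0,1]]]'
python3 - <<'E'
from h import *
s=arm.observe();print(s['force'])
d,W=cloud('wrist');cv2.imwrite('pics/w11.png',d['img'][:,:,::-1])
np.savez('/tmp/w11.npz',W=W)
d=arm.get_image('scene');cv2.imwrite('pics/s11.png',cv2.resize(d['img'][100:260,120:340,::-1],None,fx=3.5,fy=3.5,interpolation=2))
E
```

```text
clock: 14.4
position: [0.5023, -0.2196, 0.3121]
ee_rot: [3.039, -0.192, 0.618]
force: [-0.2, 0.1, 0.1]
width: 0.008
[-0.17278996  0.13293874  0.13774136]
```

View pics/w11.png

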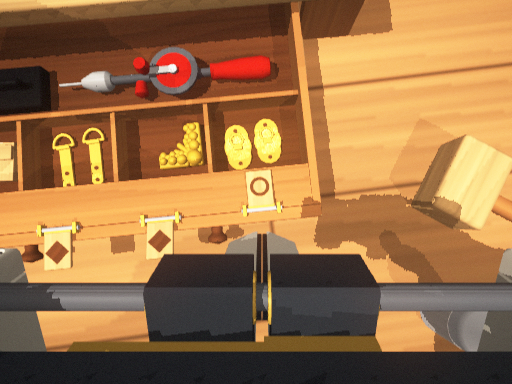

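View pics/s11.png

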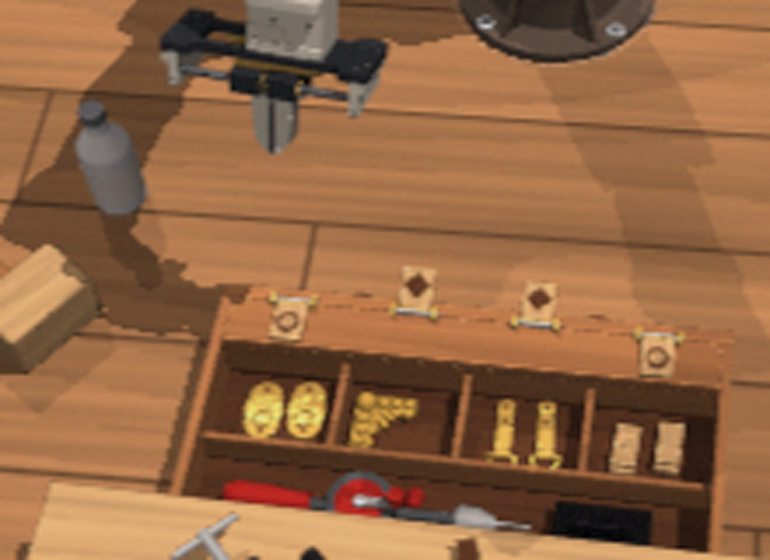

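Flag 0 lies on the rail with its ring face up (wrist ~(260,187)); flags 1 and 2 still show their lozenges outward. Check heights, then hand in.

```bash
python3 - <<'E'
from h import *
W=np.load('/tmp/w11.npz')['W']
for c in(252,260,268): print([W[r,c].round(4).tolist() for r in(174,180,190,200,206)])
print('flag1',[W[r,152].round(3).tolist() for r in(225,240,252)],'flag2',[W[r,52].round(3).tolist() for r in(238,250,262)])
s=arm.observe();print(s['clock'],s['force'])
arm.sign_off()
E
```

```text
[[0.5848, -0.2197, 0.0837], [0.5772, -0.2188, 0.0847], [0.5649, -0.2173, 0.0844], [0.5528, -0.2157, 0.0833], [0.5454, -0.2148, 0.0834]]
[[0.5835, -0.2296, 0.084], [0.5759, -0.2286, 0.0851], [0.5635, -0.227, 0.0861], [0.5514, -0.2255, 0.0849], [0.5441, -0.2245, 0.084]]
[[0.5823, -0.2395, 0.0834], [0.5749, -0.2385, 0.0836], [0.5625, -0.2369, 0.0832], [0.5502, -0.2353, 0.0838], [0.5429, -0.2343, 0.0843]]
flag1 [[0.538, -0.091, 0.086], [0.52, -0.092, 0.091], [0.506, -0.092, 0.096]] flag2 [[0.538, 0.03, 0.084], [0.523, 0.03, 0.087], [0.509, 0.03, 0.087]]
14.5 [-0.97400291  0.54918021 -0.56698235]
the job is handed in; nothing more can be done
```

I flipped flag 0, whose compartment (far right) holds the oval plates, and handed the job in at 14.5 s. I pushed it up and over its pivot with the closed fingertips, without gripping it.

**Final state of flag 0:** it lies flat on the rail with its ring face up. Its surface measures 83–86 mm high from the pin to the free edge, which matches a folded flag.

**Everything else:** the other flags look the same as before, with 1 and 2 still out showing their lozenges and 3 still folded. The drawer contents, bottle and mallet show no change in the last pictures. The arm is well clear and touching nothing.

**Not so gentle in two places:**
- **First lift:** I moved forward faster than up, and the flag's edge caught on the finger at about 14 N. I backed off, found the flag undamaged in the picture at about 35°, and did the rest at about 1 N.
- **Final press:** I ended at about 12 N against the stop to make sure it was down.

**Tilt:** joint limits also ruled out the 45° finger tilt I had planned, so I worked at 16–23° instead.

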